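# Fit the stem collar and wedge up the glass-rod rest

## Task

Slide the brass collar over the upright stem of the blue rod rest so that it sits down on the aluminium plate, and let go of it. Then push the beech wedge along the bench, thin end first, under the plate's steel lip until the lip is just lifted, about 4 mm up, and finish while still holding the wedge there, with the wedge flat on the bench and nothing else holding the plate up. Leave the other things on the bench where they are.

Things in the scene. Friction and masses are not known exactly. Their poses are not given: they have to be found in the camera images.
- rest: Fixed blue base of the rod rest, 120 mm (its x) by 170 mm (its y); origin on the bench under its middle, z up. Side rails 24 mm wide along y at x = -48 and +48 mm; between them bare bench, 72 mm wide, to 145 mm in from the lip. An aluminium plate, 120 mm wide, top 30 mm high, is hinged at y = -75 mm, 22 mm high, axis along x; its free edge (lip) points to the rest's +y.
- plate (a joint): Hinge of the aluminium plate on the rest, rad: 0 = lying on the base's two rubber stops, grows as the lip rises. The lip is 165 mm from the hinge, so 0.024 rad is a lift of 4 mm. No spring; the plate weighs about 0.5 kg and lies down by its own weight.
- lip (a point): Centre of the lip, a round steel bar of 12 mm diameter and 110 mm length along the rest's x, at y = +90 mm of the rest. At rest its centre is 22 mm and its lowest line 16 mm above the bench.
- stem_foot (a point): Foot of the stem, on the plate's top, at x = 0, y = -15 mm of the rest, 30 mm above the bench; turns with the plate (z along the stem).
- stem_top (a point): Tip of the stem: an upright steel pin of 16 mm diameter, 55 mm tall above the plate, its last 7 mm tapering to 10 mm diameter. 85 mm above the bench.
- collar: The brass (yellow) spacer collar, loose: a ring of 42 mm outer and 20 mm inner diameter, 30 mm tall, about 0.26 kg. Origin at the centre of its underside, z along its axis. Stands upright on the bench at the start.
- collar_mid (a point): Middle of the brass collar, on its axis, 15 mm above its underside (15 mm above stem_foot when it is seated).
- wedge: Loose beech wedge, 90 g, 120 mm long (y), 30 mm wide (x). Origin at the centre of its underside, z up. Thin end at y = -60, 6 mm thick; the top slopes up to 31 mm at y = +30; from +30 to +60 a grip block 58 mm tall. At the same yaw as the rest it goes in along the rest's -y. The lip first touches when the thin end is 36 mm past the lip's centre line; 50 mm gives a 4 mm lift.
- wedge_tip (a point): Middle of the wedge's thin end, on its underside.
- wedge_grip (a point): On the grip block (30 mm by 30 mm) of the wedge, at y = +45 mm, 40 mm above its underside.
- steel_collar: A silver-coloured steel collar of the same size as the brass one: not to be used or moved. Origin at the centre of its underside.
- graphite: Dark graphite block 50 x 80 x 20 mm, not to be moved. Origin at the centre of its underside.
- roller_stand: Blue-footed stand with two black rollers, 110 mm foot, 207 mm tall, not to be moved. Origin at the centre of its foot.
- v_block: Wooden block 60 x 140 x 40 mm with steel V rests on top, 70 mm tall, not to be moved. Origin at the centre of its underside.
- amber_jar: Amber glass jar, 60 mm diameter, 85 mm tall, not to be moved. Origin at the centre of its underside.
- tweezers: Steel tweezers 165 mm long, 10 mm high, lying flat, not to be moved. Origin at their middle, on the bench.
- clear_jar: Green glass jar, 70 mm diameter, 110 mm tall, not to be moved. Origin at the centre of its underside.

How it is judged:
On the way, in this order (a step that is already met when the one before it is completed fails the run):
1. the brass collar is down on the plate around the stem and let go, the plate still on its stops (horizontal distance between collar_mid and stem_foot below 0.005 m and z of collar_mid in the frame of stem_foot between 0.012 and 0.018 m and angle between the z axis of collar and the z axis of stem_foot, either way round below 0.1 rad and contact force between the fingers and collar below 0.2 N and value of joint plate below 0.005 rad), for 0.2 s.
2. the wedge, pushed under the lip, has lifted it (value of joint plate above 0.009 rad and contact force between wedge and rest above 0.8 N and contact force between the fingers and wedge above 1 N), for 0.2 s.
At the end, for the whole second after the job is handed in: Brass collar on the stem (axis within 5 mm), within 3 mm of the plate, released. Plate lifted 1.5 to 7 mm at the lip (0.009 to 0.042 rad) by the wedge alone, robot not touching the rest. Wedge flat on the bench, tip 10 mm or more past the lip, fingers still on it with 1 N or more. All still (all of step 2 and horizontal distance between collar_mid and stem_foot below 0.005 m and z of collar_mid in the frame of stem_foot between 0.012 and 0.018 m and angle between the z axis of collar and the z axis of stem_foot, either way round below 0.1 rad and contact force between the fingers and collar below 0.2 N and value of joint plate below 0.042 rad and contact force between each of the fingers, the arm and rest below 0.3 N and height (world z) of wedge below 0.004 m and angle between wedge's own z axis and vertical below 0.08 rad and y of wedge_tip in the frame of rest below 0.08 m and velocity of joint plate between -0.05 and 0.05 rad/s and linear speed of each of wedge, collar below 0.02 m/s); the arm keeps its last pose, push and grip.
It fails at once if a bystander is moved by more than 30 mm (distance of any of steel_collar, graphite, roller_stand, v_block, amber_jar, tweezers, clear_jar from where it was at the start of the episode above 0.03 m).
It also fails if it takes over 61 s, if anything falls off the work surface, if the arm or the gripper's body presses on something with over 40 N, if the wrist force passes 120 N, or if a joint passes its speed limit or range.

## Robot

A 7-joint arm with a two-finger parallel gripper is mounted at the origin on the work surface. World frame = base frame: x ahead of the robot, y to its left, z up, the work surface at z = 0. Lengths are in m, angles in rad, forces in N, time in s.
With the tool pointing down it reaches from about 0.4 to 0.85 m from the base axis. Payload 10.4 kg.
Tool frame: the origin (TCP) lies between the finger pads; the fingertips stand r.nose_length ahead of it and the grasp point (between the pads) lies 6 mm ahead of it (r.nose_length is the distance from the TCP to the fingertips, in m); z points along the fingers, x is the direction in which the jaws open and shut, and the axes are right-handed (so a half turn about z gives the same grasp; the last joint's range is limited). The gripper opens to 87 mm and grips with 3 to 60 N. Pads are 19 mm wide; open, the fingers measure 117 mm over their backs; the gripper's body (75 mm by 190 mm) begins 51 mm behind the grasp point.
Start: joints at [-1.214, 0.332, -0.065, 1.46, 0.022, 1.35, -0.088], TCP at [0.232, 0.58, 0.248] pointing down, gripper open.
Joint ranges: [-2.6, 2.6], [-0.5, 2.12], [-1.47, 1.34], [0.16, 2.42], [-1.27, 4.41], [0.06, 2.06], [-2.6, 2.6]. Speed limits (rad/s): [2.22, 2.22, 2.79, 2.79, 3.14, 3.14, 3.14].

## Interface

Orientations are given as a unit quaternion [x, y, z, w].
In Python, from bench import r gives the robot as it stands. The module is installed in compiled form; this text tells all that it offers.
- The arm moves only by the shell command python3 -m creep 'ROWS' [OPENING] [FORCE]. ROWS is JSON, a list of rows, each an object of numbers: "x", "y", "z": the shift along the world's x, y, z in m; "spin": the turn about the world's z in degrees. In form: [{"x": .., "y": .., "z": .., "spin": ..}, ...]. A call has 1 to 12 rows; each row is the pose to reach, as a shift and turn from the pose commanded when the call began; what a row does not reach only later rows make up. A row lasts 1/8 s, in which the tool goes at most 62.5 mm and 10.7 degrees, less where a joint would pass 70% of its speed; a pose out of reach is approached as far as the arm can. A call with a gripper value outside its range is refused whole. OPENING is the finger opening in m, from 0 to 0.087, set as the call begins (- or left out, the last holds). The fingers move at their own pace and stop on an object; FORCE is the grip in N (left out, the last holds). Time passes only in rows, so rows that repeat a pose let the fingers close. It gives the time, the measured TCP pose, the force and the opening at its end, in the units of the state.
- r.read_state(): the state, without advancing time (a new reading comes with each control period).
- r.camera(name): name is "scene" or "top" or "wrist"; returns a dict with "pixels" (384x512x3 uint8, blue, green, red), "z_map" (384x512 float32, m along the optical axis (not along the pixel's ray), 0 where there is no reading), "K" (3x3 intrinsics, pixels), "R" (3x3) and "t" (3): a world point X has camera coordinates R X + t. Camera axes: x right, y down, z forward; pixel columns grow to the right and rows downward; lengths in m; the calibration is good to about 2 mm. A picture is of the moment at which its call begins.
- r.close_job(): hands the job in, once; it reports no verdict.
The state is a dict: "time": time; "joint_positions": joint angles; "joint_vel": joint speeds; "joint_torque": joint torques, N m; "ee_pos": TCP position; "eef_rot": TCP orientation; "ft_force": force on the tool from outside, world axes, zero at the start; "torque": the same for the moment, N m; "width": finger opening in m.
Only numpy, scipy, OpenCV 4.12 (cv2) and the standard library are available. Lean on these libraries where they do the work, as an engineer would, in place of code of your own. Each camera call takes 0.05 s, during which the arm holds its last target. There are 200 camera calls.

## Working session

There is one attempt and no reset: what is moved stays moved. The work goes in short steps, Python scripts to look and compute and a shell command to move; the robot and the scene stay as the last step left them, time stands still between calls to the robot, and variables do not carry over. Pictures are saved under pics/ and viewed, about 8 in all and at most 12, crops included, and the job is handed in when it is done.

```bash
mkdir -p pics; cat > h.py <<'E'
import numpy as np, cv2
from bench import r
def snap(name):
    c=r.camera(name); np.savez(f'pics/{name}.npz',**c); return c
def world(c,u,v,z=None):
    K,R,t=c['K'],c['R'],c['t']
    ray=np.linalg.inv(K)@np.array([u,v,1.0])
    if z is None:
        return R.T@(ray*float(c['z_map'][int(v),int(u)])-t)
    o=-R.T@t; d=R.T@ray
    return o+d*(z-o[2])/d[2]
def cloud(c):
    h,w=c['z_map'].shape; u,v=np.meshgrid(np.arange(w),np.arange(h))
    P=np.stack([u,v,np.ones_like(u)],-1)@np.linalg.inv(c['K']).T*c['z_map'][...,None]
    return (P-c['t'])@c['R']
E
python3 - <<'E'
from h import *
for n in('top','scene'):
    c=snap(n); print(n,c['K'][0,0],(-c['R'].T@c['t']).round(3),c['R'].round(2).tolist())
    cv2.imwrite(f'pics/{n}0.png',cv2.resize(c['pixels'],(800,600)))
print(r.nose_length,{k:np.round(v,3) for k,v in r.read_state().items()})
E
```

```text
top 473.9692568657727 [0.26  0.    1.511] [[0.08, -1.0, 0.0], [-0.98, -0.08, -0.21], [0.21, 0.01, -0.98]]
scene 425.51734571350346 [1.362 0.422 1.231] [[-0.43, 0.9, -0.01], [0.71, 0.34, -0.62], [-0.56, -0.27, -0.78]]
0.025 {'time': np.float64(0.1), 'joint_positions': array([-1.214,  0.333, -0.065,  1.461,  0.022,  1.35 , -0.089]), 'joint_vel': array([-0.003, -0.002, -0.001, -0.003, -0.002, -0.001, -0.   ]), 'joint_torque': array([ 1.0000e-03, -6.2455e+01,  2.4000e-02, -3.9072e+01, -6.2000e-02,
        3.6000e-02,  0.0000e+00]), 'ee_pos': array([0.232, 0.58 , 0.247]), 'eef_rot': array([ 0.828,  0.561, -0.001,  0.   ]), 'ft_force': array([-0.237, -0.467,  0.086]), 'torque': array([ 0.019,  0.024, -0.032]), 'width': np.float64(0.087)}
```

View pics/top0.png

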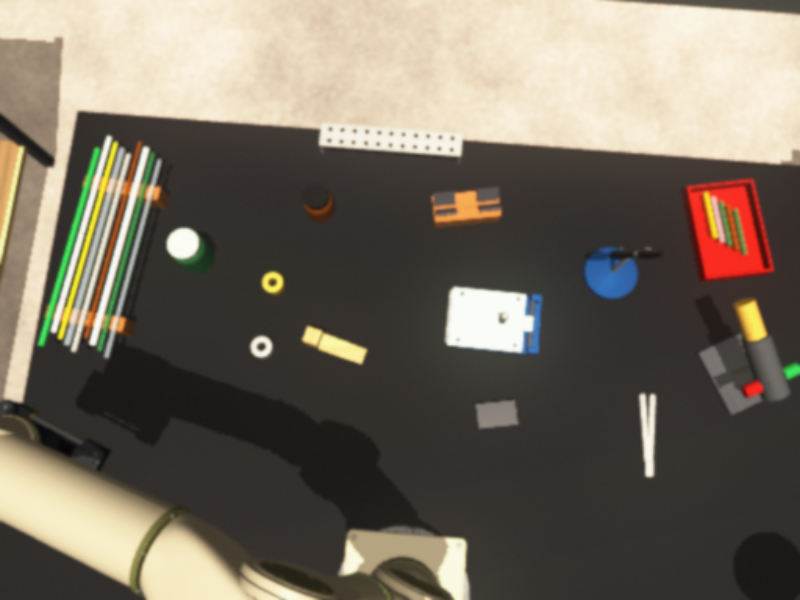

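View pics/scene0.png

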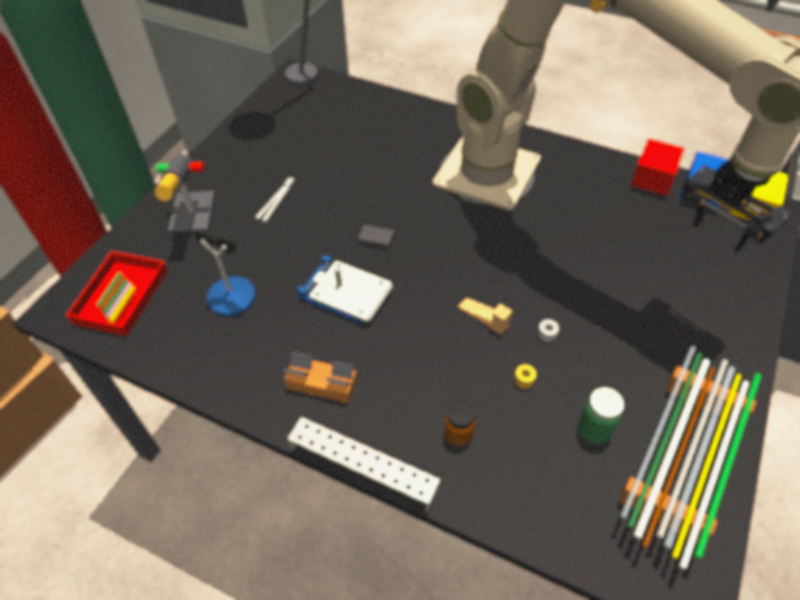

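Top view (800x600): brass collar (273,282), steel collar (261,346), wedge from block (312,336) to tip (366,353), plate centred at about (488,320) with its lip on the left, stem at (503,317), V-block (466,206), graphite (497,413). The lip faces +y, and the wedge's thin end points towards it.

```bash
python3 - <<'E'
from h import *
for n in('top','scene'):
    c=dict(np.load(f'pics/{n}.npz')); P=cloud(c); hsv=cv2.cvtColor(c['pixels'],cv2.COLOR_BGR2HSV); H,S,V=[hsv[...,i] for i in range(3)]
    X,Y,Z=P[...,0],P[...,1],P[...,2]
    def box(x0,x1,y0,y1): return (X>x0)&(X<x1)&(Y>y0)&(Y<y1)&(c['z_map']>0)
    s=1.5625
    uv=dict(top=dict(col=(273,282),wed=(335,345),pl=(480,320)),scene=dict(col=(525,376),wed=(485,315),pl=(352,295)))[n]
    for k,(u,v) in uv.items():
        p=world(c,u/s,v/s,.03); print(n,k,p.round(3), world(c,u/s,v/s).round(3))
        m=(abs(X-p[0])<.12)&(abs(Y-p[1])<.12)&(Z>0.004)
        if k=='col': m&=(np.hypot(X-p[0],Y-p[1])<.035)&(Z>.024)
        if k=='wed': m&=(S>60)&(np.hypot(X-p[0],Y-p[1])<.09)
        if k=='pl': m&=(Z>.024)&(Z<.036)
        q=P[m]; 
        rect=cv2.minAreaRect(q[:,:2].astype(np.float32)*1000)
        print('  n',len(q),'mean',q.mean(0).round(4),'z',np.percentile(q[:,2],[5,50,95]).round(4),'rect',rect)
        if k=='wed':
            b=q[q[:,2]>.05]; print('  block',len(b),b.mean(0).round(4),cv2.minAreaRect(b[:,:2].astype(np.float32)*1000))
        if k=='pl':
            b=P[(abs(X-p[0])<.1)&(abs(Y-p[1])<.1)&(Z>.07)&(Z<.09)]; print('  stem',len(b),b.mean(0).round(4) if len(b) else '')
    cr={'top':(160,150,200,110),'scene':(180,150,180,120)}[n]
    x,y,w,h=cr; cv2.imwrite(f'pics/{n}c.png',cv2.resize(c['pixels'][y:y+h,x:x+w],None,fx=4,fy=4,interpolation=cv2.INTER_CUBIC))
E
```

```text
top col [0.588 0.313 0.03 ] [0.593 0.318 0.006]
  n 93 mean [0.5876 0.3135 0.0296] z [0.0252 0.0293 0.0355] rect ((588.286865234375, 313.9697265625), (41.48564147949219, 38.37872314453125), 33.69925308227539)
top wed [0.468 0.173 0.03 ] [0.469 0.174 0.023]
  n 424 mean [0.4687 0.1771 0.0275] z [0.0056 0.0225 0.0597] rect ((472.4266662597656, 178.23828125), (139.08326721191406, 42.93599319458008), 71.81123352050781)
  block 98 [0.4789 0.2158 0.0573] ((479.3078918457031, 216.54649353027344), (30.742584228515625, 29.430166244506836), 74.69160461425781)
top pl [ 0.543 -0.116  0.03 ] [ 0.544 -0.116  0.027]
  n 1775 mean [ 0.5443 -0.1346  0.0298] z [0.0251 0.0299 0.0345] rect ((545.6514282226562, -142.76519775390625), (186.7837677001953, 121.31790161132812), 88.77503967285156)
  stem 25 [ 0.5442 -0.1593  0.0799]
scene col [0.597 0.317 0.03 ] [ 0.577  0.315 -0.   ]
  n 97 mean [0.5896 0.3162 0.0312] z [0.026  0.0314 0.0353] rect ((588.0648193359375, 315.70184326171875), (41.016075134277344, 41.08684158325195), 50.63568878173828)
scene wed [0.484 0.183 0.03 ] [0.481 0.182 0.027]
  n 394 mean [0.4749 0.1865 0.0274] z [0.0052 0.022  0.0613] rect ((457.02899169921875, 172.99774169921875), (128.85903930664062, 81.79225158691406), 87.64324188232422)
  block 78 [0.4813 0.2181 0.0591] ((478.9825134277344, 217.86117553710938), (29.701862335205078, 33.81179428100586), 76.41802978515625)
scene pl [ 0.561 -0.116  0.03 ] [ 0.561 -0.116  0.03 ]
  n 1111 mean [ 0.5493 -0.1297  0.0314] z [0.0267 0.0316 0.0352] rect ((544.9036254882812, -140.21051025390625), (188.617431640625, 125.90872192382812), 89.6654281616211)
  stem 22 [ 0.5485 -0.156   0.0808]
```

View pics/topc.png

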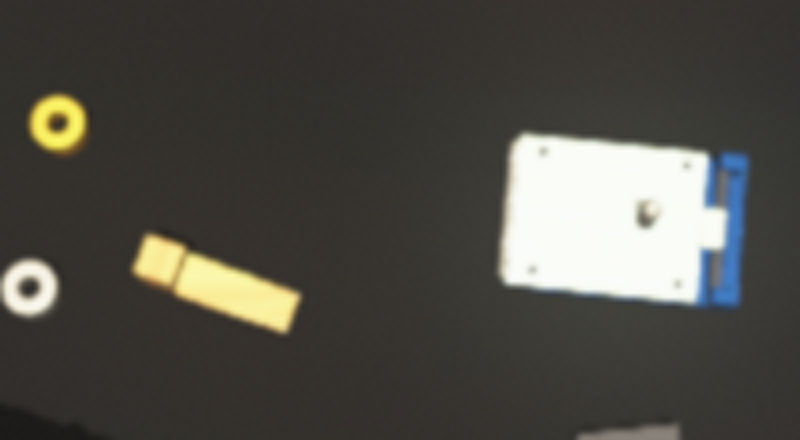

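```bash
python3 -m creep '[{"x":0.04,"y":-0.03,"z":0,"spin":5},{"x":0.085,"y":-0.065,"z":0,"spin":11},{"x":0.13,"y":-0.095,"z":0,"spin":17},{"x":0.175,"y":-0.13,"z":0,"spin":24},{"x":0.22,"y":-0.165,"z":0,"spin":31},{"x":0.265,"y":-0.2,"z":0,"spin":38},{"x":0.31,"y":-0.23,"z":0,"spin":45},{"x":0.356,"y":-0.265,"z":0,"spin":52},{"x":0.356,"y":-0.265,"z":-0.03,"spin":52},{"x":0.356,"y":-0.265,"z":-0.06,"spin":52},{"x":0.356,"y":-0.265,"z":-0.06,"spin":52}]' 0.087 30
python3 - <<'E'
from h import *
c=snap('wrist'); cv2.imwrite('pics/w1.png',c['pixels'])
P=cloud(c); hsv=cv2.cvtColor(c['pixels'],cv2.COLOR_BGR2HSV)
m=(hsv[...,0]>18)&(hsv[...,0]<38)&(hsv[...,1]>120)&(P[...,2]>.025)&(P[...,2]<.035)&(np.hypot(P[...,0]-.588,P[...,1]-.315)<.05)
q=P[m]; print(len(q),q.mean(0) if len(q) else '', cv2.minEnclosingCircle(q[:,:2].astype(np.float32)*1000) if len(q) else '')
print(r.read_state()['joint_positions'].round(2))
E
```

```text
time: 1.48
ee_pos: [0.5863, 0.3147, 0.1847]
eef_rot: [0.498, 0.867, -0.002, -0.001]
ft_force: [0.4, 0.2, 0.5]
width: 0.087
680 [0.59353196 0.31667243 0.02866347] ((590.525146484375, 317.2893371582031), 20.840822219848633)
[-0.59  0.46  0.04  1.42 -0.02  1.27  1.55]
```

View pics/w1.png

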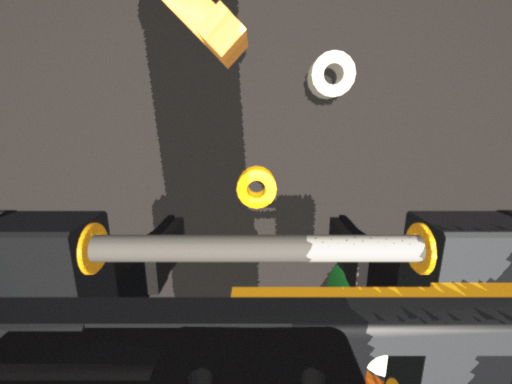

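The wrist view shows the brass collar at (257,188), between and ahead of the fingers. The circle fit gives a radius of 20.8 mm (21 expected) at (0.5905, 0.317). That is within 2–3 mm of the other cameras, so I'll use (0.589, 0.316).

```bash
python3 -m creep '[{"x":0.002,"y":0.001,"z":-0.04,"spin":0},{"x":0.002,"y":0.001,"z":-0.085,"spin":0},{"x":0.002,"y":0.001,"z":-0.125,"spin":0},{"x":0.002,"y":0.001,"z":-0.145,"spin":0},{"x":0.002,"y":0.001,"z":-0.153,"spin":0},{"x":0.002,"y":0.001,"z":-0.153,"spin":0}]' 0.087 30
python3 -m creep '[{"x":0},{"x":0},{"x":0},{"x":0},{"x":0},{"x":0}]' 0.02 30
```

```text
time: 2.28
ee_pos: [0.5904, 0.3169, 0.0358]
eef_rot: [0.498, 0.867, 0.001, 0.0]
ft_force: [0.2, 0.2, 0.6]
width: 0.0872invalid input at $[0]: expected keys x, y, z, spin
```

```bash
python3 -m creep '[{"x":0,"y":0,"z":-0.002,"spin":0},{"x":0,"y":0,"z":-0.003,"spin":0},{"x":0,"y":0,"z":-0.003,"spin":0}]'
python3 -m creep '[{"x":0,"y":0,"z":0,"spin":0},{"x":0,"y":0,"z":0,"spin":0},{"x":0,"y":0,"z":0,"spin":0},{"x":0,"y":0,"z":0,"spin":0},{"x":0,"y":0,"z":0,"spin":0},{"x":0,"y":0,"z":0,"spin":0}]' 0.02 30
```

```text
time: 2.65
ee_pos: [0.5899, 0.3165, 0.0319]
eef_rot: [0.498, 0.867, 0.0, 0.0]
ft_force: [0.4, -0.4, -0.3]
width: 0.0869
time: 3.4
ee_pos: [0.5897, 0.3165, 0.0316]
eef_rot: [0.498, 0.867, -0.0, -0.0]
ft_force: [0.4, 0.0, 0.2]
width: 0.0415
```

```bash
python3 -m creep '[{"x":0,"y":0,"z":0.03,"spin":0},{"x":0,"y":0,"z":0.08,"spin":0},{"x":0,"y":-0.02,"z":0.13,"spin":0},{"x":0,"y":-0.07,"z":0.15,"spin":0},{"x":0,"y":-0.12,"z":0.15,"spin":0},{"x":0,"y":-0.175,"z":0.15,"spin":0},{"x":0,"y":-0.23,"z":0.15,"spin":0},{"x":0,"y":-0.285,"z":0.15,"spin":0},{"x":0.003,"y":-0.34,"z":0.15,"spin":0},{"x":0.007,"y":-0.395,"z":0.15,"spin":0},{"x":0.007,"y":-0.43,"z":0.15,"spin":0},{"x":0.007,"y":-0.4445,"z":0.15,"spin":0}]'
python3 -m creep '[{"x":0,"y":0,"z":0,"spin":0},{"x":0,"y":0,"z":0,"spin":0},{"x":0,"y":0,"z":0,"spin":0}]'
python3 - <<'E'
from h import *
c=snap('wrist'); cv2.imwrite('pics/w2.png',cv2.resize(c['pixels'],(800,600)))
P=cloud(c); X,Y,Z=P[...,0],P[...,1],P[...,2]; ok=c['z_map']>0
m=ok&(abs(X-.545)<.04)&(abs(Y+.158)<.04)&(Z>.045)&(Z<.09); q=P[m]
for a,b in((.045,.06),(.06,.075),(.078,.09)):
    k=q[(q[:,2]>a)&(q[:,2]<b)]; print('stem',a,len(k),k.mean(0).round(4) if len(k) else '',k.min(0).round(4) if len(k) else '',k.max(0).round(4) if len(k) else '')
hsv=cv2.cvtColor(c['pixels'],cv2.COLOR_BGR2HSV)
e=r.read_state()['ee_pos']; print(e.round(4))
m=ok&(hsv[...,0]>15)&(hsv[...,0]<38)&(hsv[...,1]>90)&(np.hypot(X-e[0],Y-e[1])<.04)&(Z>.13)&(Z<.2)
q=P[m]; print('collar',len(q),q.min(0),q.max(0)); t=q[q[:,2]>q[:,2].max()-.006]; print(len(t),t.mean(0),cv2.minEnclosingCircle(t[:,:2].astype(np.float32)*1000))
E
```

```text
time: 4.9
ee_pos: [0.5961, -0.1306, 0.1813]
eef_rot: [0.5, 0.866, -0.0, -0.0]
ft_force: [0.2, 0.4, -1.2]
width: 0.0421
time: 5.28
ee_pos: [0.5969, -0.1262, 0.1815]
eef_rot: [0.497, 0.868, 0.0, -0.0]
ft_force: [0.9, -0.3, -1.9]
width: 0.0419
stem 0.045 0   
stem 0.06 0   
stem 0.078 259 [ 0.5474 -0.1571  0.0824] [ 0.5403 -0.1644  0.078 ] [ 0.5549 -0.15    0.0859]
[ 0.5969 -0.1265  0.1816]
collar 3175 [ 0.57228659 -0.15642142  0.15028718] [ 0.61818222 -0.10238106  0.19968045]
5 [ 0.60393827 -0.12645727  0.19681373] ((601.2716674804688, -123.10028076171875), 21.569726943969727)
```

View pics/w2.png

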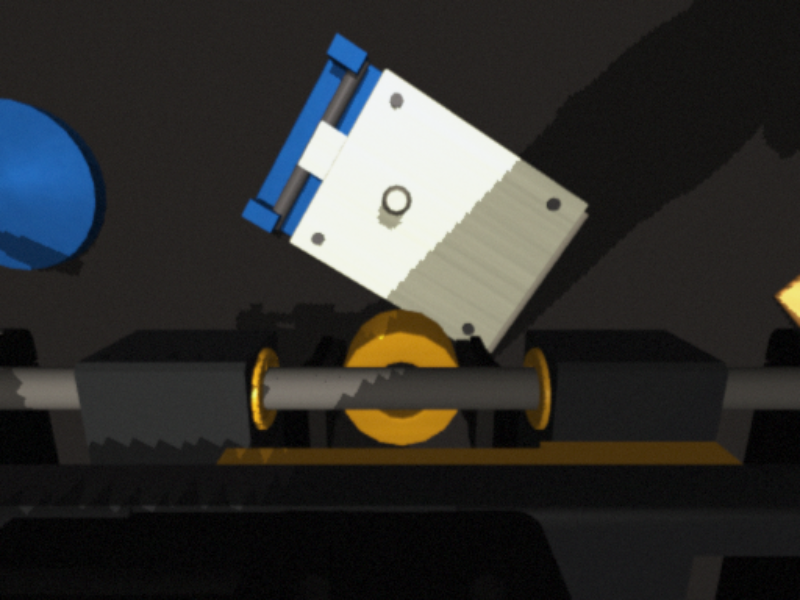

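The wrist view (800x600) shows the stem tip at (396,199), the gripped collar at about (403,392), and the plate with its lip to the lower right. Next I'll fit the collar's top circle and the rest's axes with this one camera, so calibration errors cancel.

```bash
python3 - <<'E'
from h import *
from scipy.optimize import least_squares
c=dict(np.load('pics/wrist.npz')); P=cloud(c); X,Y,Z=P[...,0],P[...,1],P[...,2]; e=np.array([.5969,-.1265])
hsv=cv2.cvtColor(c['pixels'],cv2.COLOR_BGR2HSV)
m=(hsv[...,0]>15)&(hsv[...,0]<38)&(hsv[...,1]>90)&(np.hypot(X-e[0],Y-e[1])<.05)&(Z>.14)
print(np.histogram(Z[m],np.arange(.146,.2,.003)))
v,u=np.nonzero(m); 
t=m&(abs(Z-.18)<.0035); q=P[t]
hull=cv2.convexHull(q[:,:2].astype(np.float32)*1000)[:,0]
rr=np.hypot(*(q[:,:2]-e).T); 
for loss in('linear','soft_l1'):
    f=least_squares(lambda p:np.hypot(hull[:,0]-p[0],hull[:,1]-p[1])-21,e*1000,loss=loss); print(f.x.round(2),abs(f.fun).mean().round(2),len(hull))
print('enc',cv2.minEnclosingCircle(q[:,:2].astype(np.float32)*1000),'z med',np.median(q[:,2]))
s=1.5625
W=lambda a,b,z:world(c,a/s,b/s,z)[:2].round(4)
print('tip',W(396,199,.085),'plate holes',[W(a,b,.03) for a,b in((397,100),(553,204),(318,238),(468,328))])
print('plate corners',[W(a,b,.03) for a,b in((385,70),(587,205),(291,242))])
pl=(abs(Z-.03)<.004)&(np.hypot(X-.545,Y+.14)<.12)&(hsv[...,1]<60)&(hsv[...,2]>90)
print(cv2.minAreaRect(P[pl][:,:2].astype(np.float32)*1000))
E
```

```text
(array([   0,   29,   78,   83,   90,  108,  100,  112,  113,  148, 1409,
        895,    3,    1,    0,    1,    3,    2]), array([0.146, 0.149, 0.152, 0.155, 0.158, 0.161, 0.164, 0.167, 0.17 ,
       0.173, 0.176, 0.179, 0.182, 0.185, 0.188, 0.191, 0.194, 0.197,
       0.2  ]))
[ 597.05 -125.62] 1.33 21
[ 597.42 -125.44] 1.2 21
enc ((590.0587158203125, -129.9578857421875), 29.3531494140625) z med 0.1788375732754595
tip [ 0.547  -0.1576] plate holes [array([ 0.4987, -0.1855]), array([ 0.5017, -0.0709]), array([ 0.5946, -0.188 ]), array([ 0.5972, -0.0733])]
plate corners [array([ 0.4882, -0.1997]), array([ 0.4915, -0.0522]), array([ 0.6055, -0.2016])]
((548.26171875, -134.2755126953125), (171.78884887695312, 120.22628784179688), 88.681884765625)
```

```bash
python3 -m creep '[{"x":-0.02,"y":-0.012,"z":0,"spin":0},{"x":-0.04,"y":-0.025,"z":-0.02,"spin":0},{"x":-0.05,"y":-0.032,"z":-0.045,"spin":0},{"x":-0.05,"y":-0.032,"z":-0.057,"spin":0},{"x":-0.05,"y":-0.032,"z":-0.057,"spin":0},{"x":-0.05,"y":-0.032,"z":-0.057,"spin":0},{"x":-0.05,"y":-0.032,"z":-0.057,"spin":0},{"x":-0.05,"y":-0.032,"z":-0.057,"spin":0}]'
python3 - <<'E'
from h import *
c=snap('scene'); k=c['pixels'][140:250,150:310]; cv2.imwrite('pics/s3.png',cv2.resize(k,None,fx=5,fy=5,interpolation=cv2.INTER_CUBIC))
print(r.read_state()['ee_pos'].round(4))
E
```

```text
time: 6.32
ee_pos: [0.5471, -0.16, 0.125]
eef_rot: [0.498, 0.867, 0.0, 0.0]
ft_force: [0.8, -0.2, -2.2]
width: 0.0417
[ 0.547  -0.16    0.1249]
```

```bash
python3 -m creep '[{"x":0,"y":0.0015,"z":0,"spin":0},{"x":0,"y":0.0015,"z":-0.005,"spin":0},{"x":0,"y":0.0015,"z":-0.01,"spin":0},{"x":0,"y":0.0015,"z":-0.015,"spin":0},{"x":0,"y":0.0015,"z":-0.019,"spin":0},{"x":0,"y":0.0015,"z":-0.019,"spin":0}]'
```

```text
time: 7.12
ee_pos: [0.5464, -0.1585, 0.1051]
eef_rot: [0.498, 0.867, -0.0, -0.0]
ft_force: [0.5, -0.2, -2.2]
width: 0.0414
```

```bash
python3 -m creep '[{"x":0,"y":0,"z":-0.005,"spin":0},{"x":0,"y":0,"z":-0.01,"spin":0},{"x":0,"y":0,"z":-0.015,"spin":0},{"x":0,"y":0,"z":-0.015,"spin":0}]'
```

```text
time: 7.62
ee_pos: [0.5464, -0.1584, 0.09]
eef_rot: [0.498, 0.867, -0.0, -0.0]
ft_force: [0.4, 0.8, -1.8]
width: 0.0416
```

On the stem with no contact force. Lowering the rest of the way.

```bash
python3 -m creep '[{"x":0,"y":0,"z":-0.007,"spin":0},{"x":0,"y":0,"z":-0.014,"spin":0},{"x":0,"y":0,"z":-0.02,"spin":0},{"x":0,"y":0,"z":-0.024,"spin":0},{"x":0,"y":0,"z":-0.027,"spin":0},{"x":0,"y":0,"z":-0.0275,"spin":0},{"x":0,"y":0,"z":-0.0275,"spin":0}]'
```

```text
time: 8.5
ee_pos: [0.5468, -0.1585, 0.0632]
eef_rot: [0.498, 0.867, 0.0, 0.0]
ft_force: [-1.3, -0.2, -2.6]
width: 0.0419
```

```bash
python3 -m creep '[{"x":0,"y":0,"z":-0.001,"spin":0},{"x":0,"y":0,"z":-0.001,"spin":0},{"x":0,"y":0,"z":-0.001,"spin":0},{"x":0,"y":0,"z":-0.001,"spin":0},{"x":0,"y":0,"z":-0.001,"spin":0},{"x":0,"y":0,"z":0.03,"spin":0},{"x":0,"y":0,"z":0.07,"spin":0},{"x":0,"y":0,"z":0.12,"spin":0},{"x":0.025,"y":0.015,"z":0.12,"spin":0},{"x":0.05,"y":0.032,"z":0.12,"spin":0},{"x":0.05,"y":0.032,"z":0.12,"spin":0},{"x":0.05,"y":0.032,"z":0.12,"spin":0}]' 0.07 30
python3 - <<'E'
from h import *
c=snap('wrist'); cv2.imwrite('pics/w4.png',c['pixels'])
P=cloud(c); X,Y,Z=P[...,0],P[...,1],P[...,2]
hsv=cv2.cvtColor(c['pixels'],cv2.COLOR_BGR2HSV)
m=(np.hypot(X-.547,Y+.158)<.03)&(hsv[...,1]>90)&(hsv[...,0]>15)&(hsv[...,0]<38)&(Z>.05)
q=P[m]; print(len(q),np.percentile(q[:,2],[5,50,95]).round(4),cv2.minEnclosingCircle(q[abs(q[:,2]-np.median(q[:,2]))<.003][:,:2].astype(np.float32)*1000))
E
```

```text
time: 10.0
ee_pos: [0.5962, -0.1271, 0.1828]
eef_rot: [0.498, 0.867, -0.0, -0.0]
ft_force: [-0.2, -0.9, 0.1]
width: 0.0697
1738 [0.0575 0.0591 0.319 ] ((547.8849487304688, -157.70965576171875), 20.730133056640625)
```

View pics/w4.png

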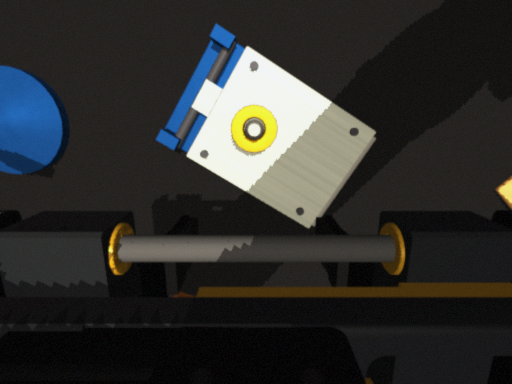

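The collar is seated: its top is at 59 mm (60 expected), centred on the stem, and the fingers are clear. Next is the wedge, with the jaws turned across its width.

```bash
python3 -m creep '[{"x":-0.01,"y":0.02,"z":0.03,"spin":-10},{"x":-0.02,"y":0.04,"z":0.03,"spin":-20},{"x":-0.03,"y":0.06,"z":0.03,"spin":-30},{"x":-0.04,"y":0.08,"z":0.03,"spin":-40},{"x":-0.05,"y":0.1,"z":0.03,"spin":-50},{"x":-0.06,"y":0.12,"z":0.03,"spin":-60},{"x":-0.075,"y":0.14,"z":0.03,"spin":-70},{"x":-0.09,"y":0.16,"z":0.03,"spin":-80},{"x":-0.105,"y":0.185,"z":0.03,"spin":-90},{"x":-0.12,"y":0.21,"z":0.03,"spin":-100},{"x":-0.135,"y":0.235,"z":0.03,"spin":-110},{"x":-0.144,"y":0.253,"z":0.03,"spin":-120}]'
python3 -m creep '[{"x":0,"y":0,"z":0,"spin":-8},{"x":0,"y":0,"z":0,"spin":-16},{"x":0,"y":0,"z":0,"spin":-16},{"x":0,"y":0,"z":0,"spin":-16}]'
python3 - <<'E'
from h import *
c=snap('wrist'); cv2.imwrite('pics/w5.png',c['pixels'])
P=cloud(c); X,Y,Z=P[...,0],P[...,1],P[...,2]
m=(np.hypot(X-.479,Y-.217)<.035)&(abs(Z-.058)<.004); q=P[m]
print(len(q),q.mean(0).round(4),cv2.minAreaRect(q[:,:2].astype(np.float32)*1000))
hsv=cv2.cvtColor(c['pixels'],cv2.COLOR_BGR2HSV)
m=(np.hypot(X-.462,Y-.172)<.09)&(Z>.004)&(Z<.065)&(hsv[...,1]>60); q=P[m]
print(len(q),cv2.minAreaRect(q[:,:2].astype(np.float32)*1000)); print(r.read_state()['joint_positions'].round(2))
E
```

```text
time: 11.55
ee_pos: [0.4518, 0.1266, 0.2132]
eef_rot: [1.0, -0.001, 0.0, -0.0]
ft_force: [-0.2, 0.2, -0.1]
width: 0.0698
time: 12.05
ee_pos: [0.4526, 0.126, 0.2131]
eef_rot: [0.991, -0.136, 0.0, -0.0]
ft_force: [-0.9, -0.2, -0.1]
width: 0.07
1030 [0.4816 0.2191 0.057 ] ((481.37493896484375, 219.11517333984375), (30.090953826904297, 29.44676399230957), 75.49422454833984)
1453 ((466.5502624511719, 160.85498046875), (90.28794860839844, 30.066078186035156), 75.54081726074219)
[-0.55  0.01  0.18  1.91 -0.    1.22 -0.64]
```

View pics/w5.png

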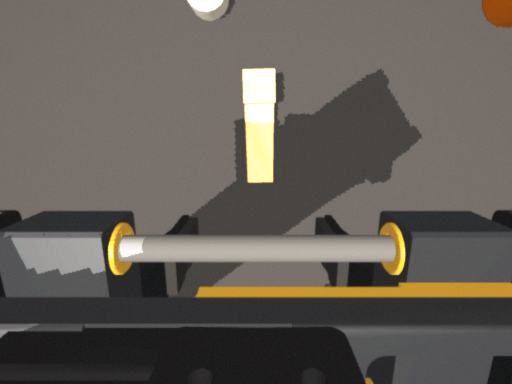

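The wedge is fully in view: block at (259,87), thin end at (260,182), yaw about -14.5°, block centre near (0.481, 0.219). The block's measured size of 30 x 29.5 mm matches. Grasping.

```bash
python3 -m creep '[{"x":0.014,"y":0.045,"z":0,"spin":1},{"x":0.028,"y":0.0925,"z":-0.02,"spin":1},{"x":0.028,"y":0.0925,"z":-0.06,"spin":1},{"x":0.028,"y":0.0925,"z":-0.1,"spin":1},{"x":0.028,"y":0.0925,"z":-0.14,"spin":1},{"x":0.028,"y":0.0925,"z":-0.16,"spin":1},{"x":0.028,"y":0.0925,"z":-0.168,"spin":1},{"x":0.028,"y":0.0925,"z":-0.168,"spin":1},{"x":0.028,"y":0.0925,"z":-0.168,"spin":1}]'
python3 -m creep '[{"x":0,"y":0,"z":0,"spin":0},{"x":0,"y":0,"z":0,"spin":0},{"x":0,"y":0,"z":0,"spin":0},{"x":0,"y":0,"z":0,"spin":0},{"x":0,"y":0,"z":0,"spin":0}]' 0.01 25
```

```text
time: 13.22
ee_pos: [0.4814, 0.2193, 0.0461]
eef_rot: [0.992, -0.128, 0.001, -0.001]
ft_force: [0.6, -0.1, -0.7]
width: 0.0699
time: 13.85
ee_pos: [0.4807, 0.219, 0.0451]
eef_rot: [0.992, -0.128, 0.0, -0.0]
ft_force: [-0.7, -0.3, 0.6]
width: 0.0293
```

```bash
python3 -m creep '[{"x":0,"y":0,"z":0.008,"spin":0},{"x":0.01,"y":-0.02,"z":0.008,"spin":2},{"x":0.025,"y":-0.05,"z":0.008,"spin":5},{"x":0.04,"y":-0.08,"z":0.008,"spin":8},{"x":0.055,"y":-0.11,"z":0.008,"spin":11},{"x":0.068,"y":-0.135,"z":0.008,"spin":13.3},{"x":0.072,"y":-0.147,"z":0.008,"spin":13.3},{"x":0.072,"y":-0.147,"z":0.008,"spin":13.3},{"x":0.072,"y":-0.147,"z":0.004,"spin":13.3},{"x":0.072,"y":-0.147,"z":0,"spin":13.3},{"x":0.072,"y":-0.147,"z":0,"spin":13.3},{"x":0.072,"y":-0.147,"z":0,"spin":13.3}]'
python3 - <<'E'
from h import *
c=snap('top'); cv2.imwrite('pics/t6.png',cv2.resize(c['pixels'][150:260,220:370],None,fx=5,fy=5,interpolation=cv2.INTER_CUBIC))
c=snap('scene'); cv2.imwrite('pics/s6.png',cv2.resize(c['pixels'][130:240,170:330],None,fx=5,fy=5,interpolation=cv2.INTER_CUBIC))
print(r.read_state()['ee_pos'].round(4))
E
```

```text
time: 15.35
ee_pos: [0.5525, 0.0726, 0.0449]
eef_rot: [1.0, -0.012, -0.0, -0.0]
ft_force: [1.0, 0.5, 0.3]
width: 0.0298
[0.5525 0.0722 0.0449]
```

View pics/t6.png

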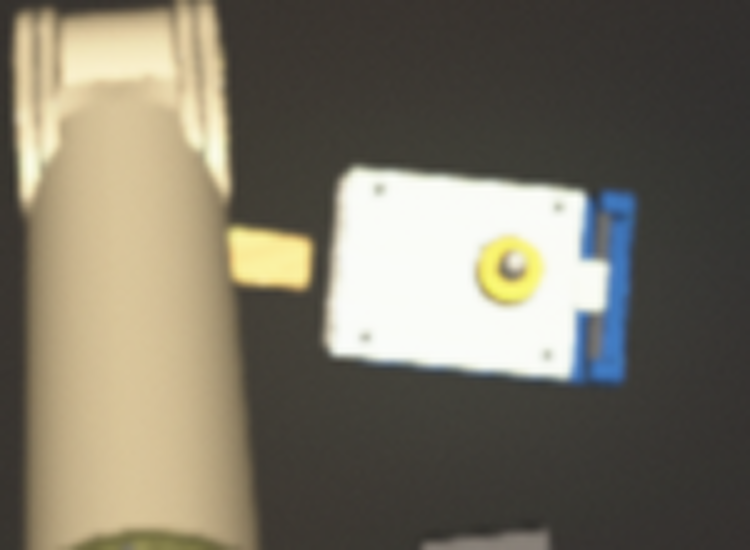

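View pics/s6.png

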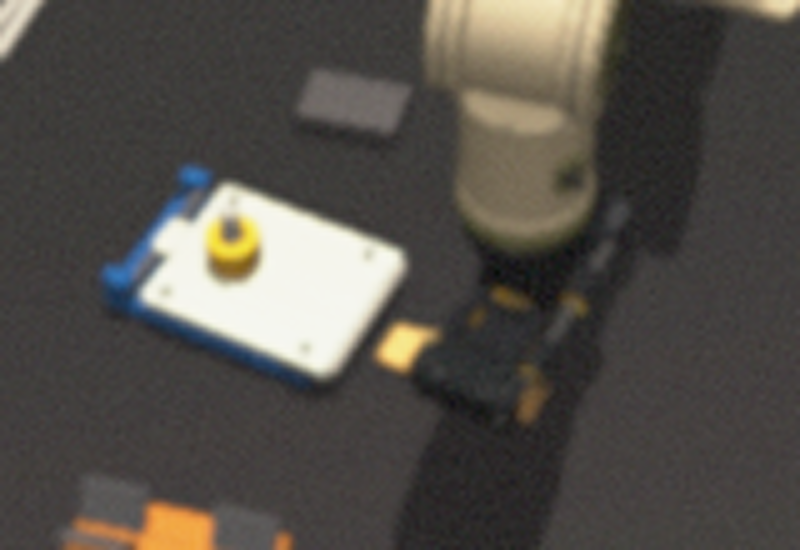

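The top crop shows the wedge parallel to the rest and centred on it, with its thin end at (312,262) just short of the lip at (335,262). Pushing to near first contact, then on.

```bash
python3 -m creep '[{"x":0,"y":-0.01,"z":0,"spin":0},{"x":-0.001,"y":-0.025,"z":0,"spin":0},{"x":-0.001,"y":-0.04,"z":0,"spin":0},{"x":-0.001,"y":-0.05,"z":0,"spin":0},{"x":-0.001,"y":-0.053,"z":0,"spin":0},{"x":-0.001,"y":-0.053,"z":0,"spin":0},{"x":-0.001,"y":-0.053,"z":0,"spin":0}]' - 30
python3 -m creep '[{"x":0,"y":-0.005,"z":0,"spin":0},{"x":0,"y":-0.008,"z":0,"spin":0},{"x":0,"y":-0.011,"z":0,"spin":0},{"x":0,"y":-0.014,"z":0,"spin":0},{"x":0,"y":-0.016,"z":0,"spin":0},{"x":0,"y":-0.016,"z":0,"spin":0},{"x":0,"y":-0.016,"z":0,"spin":0},{"x":0,"y":-0.016,"z":0,"spin":0}]'
cat > chk.py <<'E'
from h import *
for n,uc in(('top',None),('scene',None)):
    c=snap(n); P=cloud(c); X,Y,Z=P[...,0],P[...,1],P[...,2]
    hsv=cv2.cvtColor(c['pixels'],cv2.COLOR_BGR2HSV)
    a=np.deg2rad(-1.4); dx,dy=X-.5474,Y+.1427; rx=dx*np.cos(a)+dy*np.sin(a); ry=-dx*np.sin(a)+dy*np.cos(a)
    m=(abs(rx)<.052)&(ry>-.065)&(ry<.075)&(Z>.02)&(Z<.045)&(np.hypot(rx,ry+.015)>.05)&(hsv[...,1]<70)
    A=np.c_[rx[m],ry[m],np.ones(m.sum())]; p=np.linalg.lstsq(A,Z[m],rcond=None)[0]; print(n,m.sum(),'slope x,y, z0',p.round(4))
    o=dict(np.load('pics/%s_ref.npz'%n)) if 0 else None
s=r.read_state(); print(s['ee_pos'].round(4),s['ft_force'].round(2),s['width'].round(4),s['time'])
c=r.camera('scene'); cv2.imwrite('pics/s7.png',cv2.resize(c['pixels'][130:240,170:330],None,fx=5,fy=5,interpolation=cv2.INTER_CUBIC))
E
python3 chk.py
```

```text
time: 16.32
ee_pos: [0.5517, 0.0196, 0.0451]
eef_rot: [1.0, -0.012, 0.0, -0.0]
ft_force: [-0.7, -0.0, -0.7]
width: 0.0297
time: 17.32
ee_pos: [0.5517, 0.0033, 0.045]
eef_rot: [1.0, -0.013, 0.0, -0.0]
ft_force: [0.3, 4.5, -3.3]
width: 0.0299
top 628 slope x,y, z0 [0.0008 0.0242 0.0317]
scene 352 slope x,y, z0 [-0.0002  0.0183  0.0341]Traceback (most recent call last):
  File "chk.py", line 9, in <module>
    s=r.read_state(); print(s['ee_pos'].round(4),s['ft_force'].round(2),s['width'].round(4),s['time'])
                                                                        ^^^^^^^^^^^^^^^^
AttributeError: 'float' object has no attribute 'round'
```

```bash
sed -i "s/s\['width'\].round(4)/s['width']/" chk.py; python3 -m creep '[{"x":0,"y":0,"z":0,"spin":0},{"x":0,"y":0,"z":0,"spin":0},{"x":0,"y":0,"z":0,"spin":0},{"x":0,"y":0,"z":0,"spin":0}]'; python3 chk.py
```

```text
time: 17.92
ee_pos: [0.5516, 0.003, 0.045]
eef_rot: [1.0, -0.013, -0.0, 0.0]
ft_force: [0.0, 4.6, -2.4]
width: 0.0298
top 636 slope x,y, z0 [-0.0037  0.0209  0.0321]
scene 345 slope x,y, z0 [-0.0049  0.0272  0.0342]
[0.5517 0.003  0.045 ] [ 0.8   4.86 -3.15] 0.029178141308285194 18.025
```

View pics/s7.png

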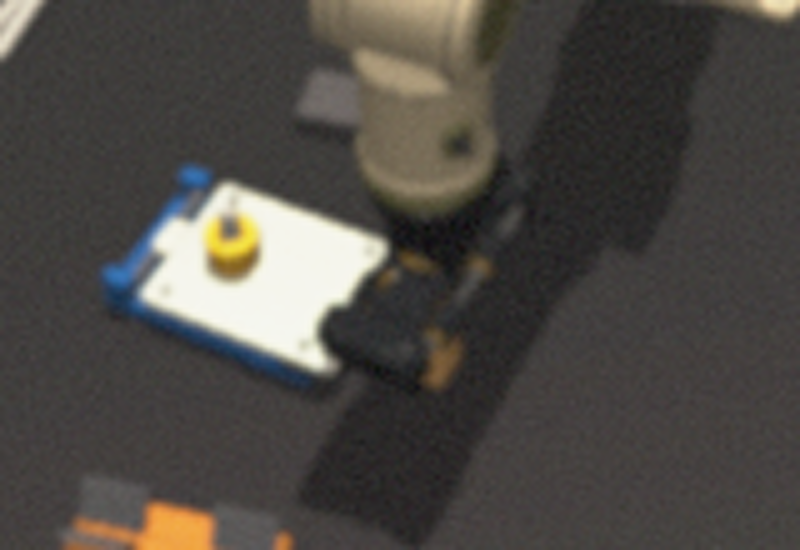

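The scene crop shows the collar at (232,245) on the stem, and the gripper at (390,320) holding the wedge under the lip. The plate slope averages about 0.023 rad, in line with the insertion depth. Handing in.

```bash
python3 -c "
from bench import r
print(r.close_job()); s=r.read_state(); print(s['ee_pos'],s['ft_force'],s['time'])"
```

```text
the job is handed in; nothing more can be done
None
the job is handed in; nothing more can be done
```

The brass collar is on the stem, down on the plate and released. The wedge is under the lip at about 49 mm insertion, still gripped at the 30 N setting. I handed the job in at about 18 s; no verdict is reported.

Last checks:
- **Collar:** after release its top measured 59 mm (60 expected), and its centre was within about 1 mm of the stem.
- **Plate lift:** the fitted slopes were 0.018 to 0.027 rad over four camera fits, mean about 0.023. The insertion depth gives 0.0225 rad, about 3.7 mm. I took no slope reading of the plate at rest, so the camera figure has no zero to compare against.
- **Wedge:** the tool height was 45.0 mm, against 45.1 mm when I gripped it, which suggests it is flat on the bench. The push force held steady at about 4.6 N.
- **Not measured:** contact forces, and any contact between the robot and the rest, are only inferred from the pictures and geometry. I did not check the other objects one by one. The two cameras' plate heights differed by about 2 mm, which is within calibration.

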